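# Hang the lift-off door on the filament drying cabinet

## Task

Put the door back on the small dark filament drying cabinet: take the panel with the two hinge knuckles out of its stand, keep it upright, and lower it, without dropping it, so that both knuckles sit fully down on the cabinet's two hinge pins at once. It may be left hanging at any opening angle, let go and still. Leave the plain panel without knuckles standing in its own stand.

Things in the scene. Friction and masses are not known exactly. Their poses are not given: they have to be found in the camera images.
- door: Lift-off door, 0.35-0.7 kg: aluminium panel, dark insets, 170 wide, 12 thick, 200 mm high, two ring knuckles on one upright edge, faces alike. Stands upright in one of two grey stands, underside 8 mm above the table, in a slot 15 wide, 25 deep (lift it straight up over 30 mm). Pinch its free top edge. Origin: centre of underside; x along width to the knuckles, y thickness, z up. Balance point x = about 6 mm.
- lower_knuckle (a point): Centre of the bottom mouth of the door's lower knuckle, at (109, 0, 30) mm in the door's frame, axes as the door's. Each knuckle is an upright ring open at both ends: bore 28, outside 38, height 20 mm. The upper one is alike, 130 mm higher.
- lower_pin (a point): Centre of the lower pin's foot on its bracket, 45 mm above the table; axes as the cabinet's. Pins stand upright, 36 mm high, tapering from 25 to 6 mm, on 8 mm thick brackets with 38 mm round ends. The upper pin is alike, 130 mm straight above. Seated, the lower knuckle's mouth is here. Enter from the front with that mouth 40 to 95 mm above here (so it passes between the brackets), then straight down.
- cabinet: Drying cabinet, fixed: dark steel box, 180 deep (x), 230 wide (y), 230 mm high, open in front, a spool inside. Origin: centre of underside; -x points straight out of the open front, z up. Both pins stand 32 mm before the front face, at x -122, y 100 mm. A door hung with its x axis along the cabinet's x stands open at a right angle, clear of the cabinet.
- plain_panel: Bystander: a loose panel of the door's size and material but without knuckles, upright in the other slotted stand, to be left there. Origin: centre of its underside; z up.
Not all that is in view belongs to the job. What is shaped like the door but purple is not meant.

How it is judged:
By the outcome, as a careful person would: the job done as asked, in the order asked, and still so for the second after the job is handed in, with the robot touching nothing.
It also fails if it takes over 42 s, if anything falls off the work surface, if the arm or the gripper's body presses on something with over 40 N, if the wrist force passes 120 N, or if a joint passes its speed limit or range.

## Robot

A 7-joint arm with a two-finger parallel gripper is mounted at the origin on the work surface. World frame = base frame: x ahead of the robot, y to its left, z up, the work surface at z = 0. Lengths are in m, angles in rad, forces in N, time in s.
With the tool pointing down it reaches from about 0.425 to 0.875 m from the base axis. Payload 9.9 kg.
Tool frame: the origin (TCP) lies at the very end of the fingers, on their centre line; the grasp point (between the pads) lies env.grip_point_offset behind it (env.grip_point_offset is the distance from the TCP to the grasp point, in m); z points along the fingers, y is the direction in which the jaws open and shut (so a half turn about z gives the same grasp; the last joint's range is limited). The gripper opens to 85 mm and grips with 20 to 120 N. Pads are 22 mm wide; open, the fingers measure 114 mm over their backs; the gripper's body (76 mm by 85 mm) begins 54 mm behind the grasp point. The pads swing forward as they close: fully open they stand 13 mm farther back than shut.
Start: joints at [1.07, 0.576, 0.025, 1.437, -0.015, 1.129, -0.057], TCP at [0.273, -0.617, 0.195] pointing down, gripper open.
Joint ranges: [-2.76, 2.76], [-0.34, 2.15], [-1.52, 1.57], [0.19, 2.46], [-1.09, 4.23], [0.17, 1.99], [-2.82, 2.82]. Speed limits (rad/s): [2.22, 2.22, 3.01, 3.01, 3.14, 3.14, 3.14].

## Interface

Orientations are given as a rotation vector (axis times angle).
In Python, from rig import env gives the robot as it stands.
- The arm moves only by the shell command python3 -m jog 'ROWS' [OPENING] [FORCE]. ROWS is JSON, a list of rows, each a list of 2 entries, a list of its own where there are three numbers: the shift along the world's x, y, z as a fraction of full scale, then the turn, a rotation vector about the world's x, y, z as a fraction of full scale. In form: [[[tx, ty, tz], [rx, ry, rz]], ...]. A call has 1 to 10 rows; each row is the pose to reach, as a shift and turn from the pose commanded when the call began, turning the shorter way round; what a row does not reach only later rows make up. Full scale, the value 1, is 250 mm for a shift and 180 degrees for a turn. A row lasts 1/10 s, in which the tool goes at most 50 mm and 8.59 degrees, less where a joint would pass 70% of its speed; a pose out of reach is approached as far as the arm can. A call with a number of a shift or a turn outside -1 to 1 is refused whole. A call with a gripper value outside its range is refused whole. OPENING is the gripper command: -1 is fully open, 1 is shut, values between are in proportion, set as the call begins (- or left out, the last holds). The fingers move at their own pace and stop on an object; FORCE is the grip in N (left out, the last holds). Time passes only in rows, so rows that repeat a pose let the fingers close. It gives the time, the measured TCP pose, the force and the opening at its end, in the units of the state.
- env.sense(): the state, without advancing time (a new reading comes with each control period).
- env.grab_frame(name): name is "scene" or "top" or "wrist"; returns (picture, depth): 400x640x3 uint8, red, green, blue; 400x640 float32, m along the optical axis (not along the pixel's ray), 0 where there is no reading.
- env.camera_model(name): a dict with "intrinsics" (3x3 intrinsics, pixels), "k1" (the pictures are not rectified: a ray, as slopes to the right and down, at radius r is drawn at 1 + k1 r^2 times it, then the intrinsics apply), "world_from_camera" (4x4, takes a point from camera to world coordinates). Camera axes: x right, y down, z forward; pixel columns grow to the right and rows downward; lengths in m; the calibration is good to about 2 mm. A picture is of the moment at which its call begins: read the wrist's pose just before it. camera_model takes no time and is no camera call; for the wrist camera it gives the pose at the moment of the call.
- env.sign_off(): hands the job in, once; it reports no verdict.
Trained networks look in the newest picture that a camera, given by its name, has taken for a name from the list of things; names that differ only in an ending like _2 or _b are one class to them, and where a whole thing is asked for, a point or a joint stands for the part that bears it (a point fixed in the world has none). Each returns a list of dicts, best first, with "confidence" (0 to 1); they miss things now and then, are a little off and sometimes report something else, mostly with a low value. They report only what shows in the picture. A call takes as long as a camera call. They do not tell look-alikes from the thing itself.
- env.search_frame(camera, name): "position" ([x, y, z] in m, in world coordinates, good to about 4 mm: the middle of the surface that is visible of it).
- env.place_of(camera, name): "position" ([x, y, z] in m, in world coordinates, good to about 4 mm: a listed point, or the origin of a listed thing).
The state is a dict: "time_s": time; "joint_positions": joint angles; "dq": joint speeds; "effort": joint torques, N m; "eef_pos": TCP position; "eef_rot": TCP orientation; "wrist_force": force on the tool from outside, world axes, zero at the start; "ft_torque": the same for the moment, N m; "finger_gap": opening from 0.0 (shut) to 1.0 (fully open).
Only numpy, scipy, OpenCV 4.12 (cv2) and the standard library are available. Lean on these libraries where they do the work, as an engineer would, in place of code of your own. Each camera call takes 0.05 s, during which the arm holds its last target. There are 200 camera calls.

## Working session

There is one attempt and no reset: what is moved stays moved. The work goes in short steps, Python scripts to look and compute and a shell command to move; the robot and the scene stay as the last step left them, time stands still between calls to the robot, and variables do not carry over. Pictures are saved under pics/ and viewed, about 8 in all and at most 12, crops included, and the job is handed in when it is done.

```bash
mkdir -p pics && ls
cat > h.py <<'E'
import numpy as np, cv2
from rig import env
def world(name,depth,px,M=None):
    M=M or env.camera_model(name); K=np.array(M["intrinsics"]);T=np.array(M["world_from_camera"])
    px=np.atleast_2d(np.array(px,float))
    d=np.array([depth[int(round(v)),int(round(u))] for u,v in px])
    xy=(px-[K[0,2],K[1,2]])/[K[0,0],K[1,1]]
    s=xy.copy()
    for _ in range(8): s=xy/(1+M["k1"]*(s**2).sum(1,keepdims=True))
    P=np.c_[s*d[:,None],d]
    return P@T[:3,:3].T+T[:3,3]
def cloud(name,depth,M=None,box=None):
    u0,v0,u1,v1=box or (0,0,640,400)
    uu,vv=np.meshgrid(np.arange(u0,u1),np.arange(v0,v1)); px=np.c_[uu.ravel(),vv.ravel()]
    px=px[depth[px[:,1],px[:,0]]>0]
    return world(name,depth,px,M),px
E
python3 - <<'E'
from h import *
ims=[]
for c in ("scene","top"):
    p,d=env.grab_frame(c); np.savez(f"{c}0.npz",p=p,d=d); cv2.imwrite(f"pics/{c}0.png",p[:,:,::-1])
    for n in ("door","lower_knuckle","lower_pin","cabinet","plain_panel"):
        print(c,n,[(np.round(r["position"],3).tolist(),round(r["confidence"],2)) for r in env.place_of(c,n)])
print(env.sense(),env.grip_point_offset)
E
```

```text
pics
scene door [([0.293, 0.384, 0.001], 0.92), ([0.604, 0.326, 0.006], 0.69)]
scene lower_knuckle [([0.28, 0.49, 0.026], 0.74), ([0.576, 0.215, 0.037], 0.62)]
scene lower_pin [([0.562, -0.172, 0.045], 0.79)]
scene cabinet [([0.478, -0.305, -0.002], 0.96)]
scene plain_panel [([0.415, 0.185, 0.004], 0.66), ([0.577, 0.214, 0.037], 0.22)]
top door [([0.294, 0.384, 0.004], 0.64)]
top lower_knuckle [([0.58, 0.212, 0.035], 0.83), ([0.28, 0.492, 0.028], 0.6)]
top lower_pin [([0.56, -0.172, 0.045], 0.88)]
top cabinet [([0.479, -0.304, -0.003], 0.98)]
top plain_panel []
{'time_s': 0.6, 'joint_positions': array([ 1.07021291,  0.57567005,  0.02493901,  1.43710064, -0.01500009,
        1.12902116, -0.05649613]), 'dq': array([ 0.00025305, -0.0013216 , -0.00106789, -0.00061053,  0.00131981,
        0.00042675,  0.00114659]), 'effort': array([-1.04334908e-03, -7.65090752e+01,  2.24686682e+00, -2.86186659e+01,
        1.51496526e-02,  2.98645748e-03,  4.19438010e-06]), 'eef_pos': array([ 0.27323678, -0.61722075,  0.19510963]), 'eef_rot': array([-3.07362525e+00, -6.49904544e-01,  2.97190190e-05]), 'wrist_force': array([ 0.00934837, -0.27323382,  0.91503623]), 'ft_torque': array([ 0.051046  , -0.02708745,  0.0101257 ]), 'finger_gap': 1.0024612383378237} 0.0187
```

View pics/scene0.png

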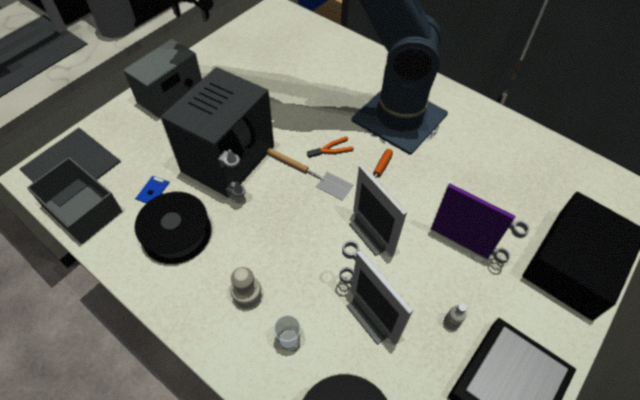

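View pics/top0.png

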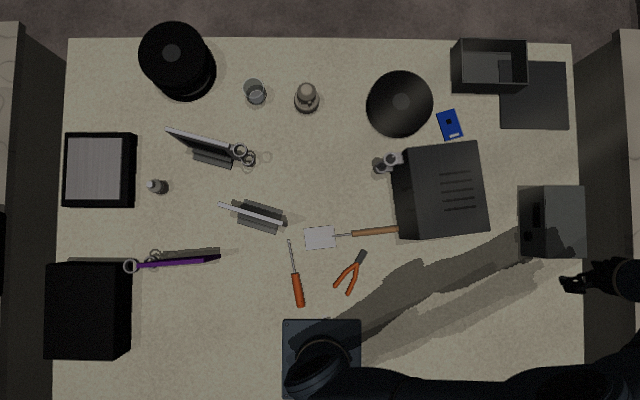

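The scene shows these look-alikes: the aluminium panel with ring knuckles (scene 380,297; top 210,147), the plain panel (scene 380,215; top 255,213) and the purple door (scene 473,220; top 175,262). I choose the first one. The cabinet with pins is at scene 220,130 / top 440,190, with the pins near top 385,163. Next I measure from depth and check a close crop.

Run:
```python
from h import *
f=np.load("top0.npz");p,d=f["p"],f["d"]
for nm,box,zr in (("door top",(155,120,232,165),(.2,.216)),("plain top",(210,195,285,235),(.198,.218)),("knuckle top",(226,138,262,170),(.178,.2)),("pin",(370,148,404,180),(.176,.22)),("bottle",(285,75,325,120),(.02,.3)),("glass",(240,70,270,110),(.02,.3)),("cabtop",(390,140,490,240),(.22,.24))):
    P,px=cloud("top",d,box=box); m=(P[:,2]>zr[0])&(P[:,2]<zr[1]); Q=P[m]
    print(nm,len(Q),Q.mean(0).round(4),Q.min(0).round(3),Q.max(0).round(3))
    if nm=="knuckle top" or nm=="pin": print(np.median(Q,0).round(4))
    if "door" in nm or nm=="plain top" or nm=="cabtop":
        r=cv2.minAreaRect(Q[:,:2].astype(np.float32)*1000);print(r, cv2.fitLine(Q[:,:2].astype(np.float32),cv2.DIST_HUBER,0,.01,.01).ravel())
s=cv2.imread("pics/scene0.png");t=cv2.imread("pics/top0.png")
a=cv2.resize(s[230:350,320:430],None,fx=3.5,fy=3.5);b=cv2.resize(t[115:225,150:300],None,fx=2.6,fy=2.6)
c=np.zeros((600,800,3),np.uint8);c[:420,:385]=a;c[:286,400:790]=b
e=cv2.resize(t[140:200,355:420],None,fx=4,fy=4);c[300:540,400:660]=e
cv2.imwrite("pics/crop.png",c)
```

```text
door top 340 [0.6068 0.3232 0.2081] [0.582 0.24  0.2  ] [0.635 0.405 0.213]
((606.6908569335938, 322.2170715332031), (169.4258270263672, 13.976947784423828), 75.08384704589844) [0.25332874 0.9673802  0.60681    0.323232  ]
plain top 336 [0.4155 0.1848 0.2087] [0.386 0.103 0.202] [0.445 0.267 0.213]
((415.55316162109375, 184.78192138671875), (169.959716796875, 11.980048179626465), 73.04012298583984) [0.29295665 0.95612574 0.4155315  0.18481046]
knuckle top 120 [0.5793 0.2211 0.1878] [0.561 0.198 0.178] [0.598 0.252 0.2  ]
[0.5814 0.2222 0.1884]
pin 170 [ 0.5606 -0.1778  0.1849] [ 0.543 -0.205  0.176] [ 0.58  -0.155  0.214]
[ 0.5595 -0.1739  0.179 ]
bottle 557 [0.7489 0.0476 0.0891] [0.724 0.01  0.036] [0.784 0.084 0.134]
glass 394 [0.7819 0.2017 0.0619] [0.747 0.17  0.02 ] [0.811 0.232 0.092]
cabtop 6669 [ 0.4747 -0.3022  0.231 ] [ 0.353 -0.406  0.221] [ 0.599 -0.2    0.238]
((476.5821838378906, -303.4688720703125), (231.0478973388672, 181.78662109375), 7.1852545738220215) [ 0.99043584  0.13797402  0.4747239  -0.30221412]
```

View pics/crop.png

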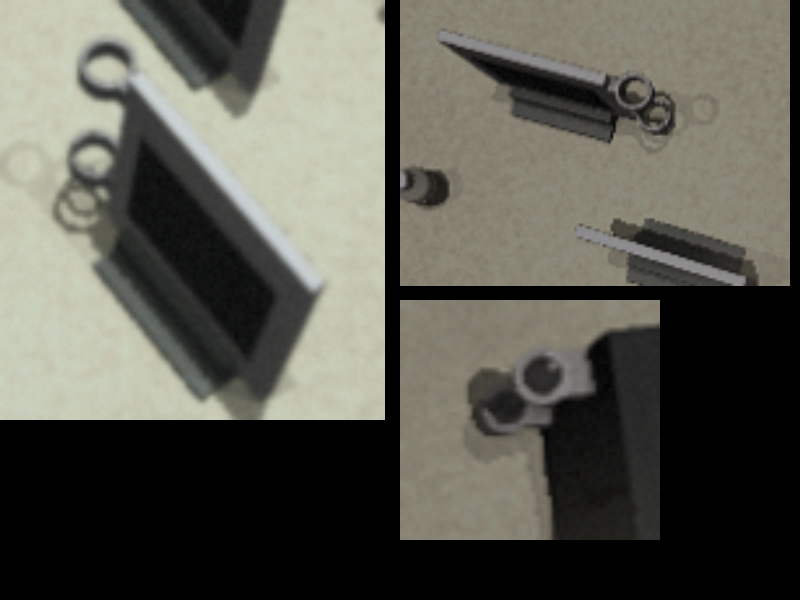

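The crop confirms my choice. The chosen panel has two rings at its edge (crop 105,65 and 95,155). The panel below it has none, and the pin brackets show at crop 545,375. The depth fit and the networks agree to about 3 mm. The door is at (0.607, 0.322) with its x axis at −105°, and the pin is at (0.561, −0.170) with the cabinet at −83°. Moving now: up and over the cabinet.

```bash
python3 -m jog '[[[0,0,0.2],[0,0,0]],[[0,0,0.4],[0,0,0]],[[0,0,0.6],[0,0,0]],[[0.05,0.1,0.8],[0,0,0]],[[0.1,0.3,0.9],[0,0,0]],[[0.15,0.5,0.9],[0,0,0]],[[0.2,0.7,0.9],[0,0,0]],[[0.25,0.85,0.9],[0,0,0]],[[0.3,1,0.9],[0,0,0]],[[0.3,1,0.9],[0,0,0]]]' -1 60
```

```text
time_s: 1.6
eef_pos: [0.3511, -0.3614, 0.4214]
eef_rot: [-3.071, -0.663, -0.005]
wrist_force: [0.0, -0.7, 0.3]
finger_gap: 0.999
```

```bash
python3 -m jog '[[[0.1,0.2,0],[0,0,0.03]],[[0.2,0.4,0],[0,0,0.06]],[[0.25,0.6,0],[0,0,0.09]],[[0.3,0.8,0],[0,0,0.12]],[[0.35,1,0],[0,0,0.14]]]' && python3 -m jog '[[[0.1,0.2,0],[0,0,0.03]],[[0.2,0.4,0],[0,0,0.06]],[[0.25,0.6,0],[0,0,0.09]],[[0.3,0.8,0],[0,0,0.12]],[[0.35,1,0],[0,0,0.142]]]' && python3 -m jog '[[[0.1,0.2,0],[0,0,0]],[[0.2,0.4,-0.1],[0,0,0]],[[0.3,0.6,-0.2],[0,0,0]],[[0.3,0.74,-0.25],[0,0,0]],[[0.32,0.74,-0.35],[0,0,0]],[[0.32,0.74,-0.35],[0,0,0]],[[0.32,0.74,-0.35],[0,0,0]]]'
python3 - <<'E'
from h import *
s=env.sense();M=env.camera_model("wrist")
p,d=env.grab_frame("wrist");cv2.imwrite("pics/w1.png",p[:,:,::-1]);np.savez("w1.npz",p=p,d=d)
from scipy.spatial.transform import Rotation as R
print(s["eef_pos"],R.from_rotvec(s["eef_rot"]).as_matrix().round(3))
P,px=cloud("wrist",d,M);m=(P[:,2]>.2)&(P[:,2]<.216);Q=P[m];print(len(Q),Q.min(0),Q.max(0))
Q=Q[abs(Q[:,0]-.606)<.05]
print(cv2.minAreaRect(Q[:,:2].astype(np.float32)*1000),cv2.fitLine(Q[:,:2].astype(np.float32),cv2.DIST_HUBER,0,.01,.01).ravel())
E
```

```text
time_s: 2.1
eef_pos: [0.432, -0.1312, 0.4203]
eef_rot: [2.855, 1.309, 0.001]
wrist_force: [0.6, 0.6, -0.4]
finger_gap: 1.006
time_s: 2.6
eef_pos: [0.5158, 0.103, 0.4203]
eef_rot: [2.495, 1.908, 0.001]
wrist_force: [2.4, -0.8, -0.2]
finger_gap: 1.001
time_s: 3.3
eef_pos: [0.5955, 0.2856, 0.3323]
eef_rot: [2.499, 1.904, -0.002]
wrist_force: [0.5, 0.2, -0.2]
finger_gap: 1.003
[0.59551604 0.285619   0.33233043] [[ 0.265  0.964 -0.001]
 [ 0.964 -0.265 -0.001]
 [-0.001 -0.001 -1.   ]]
2458 [0.01572653 0.05873808 0.20000213] [0.63642657 0.41779114 0.21540143]
((609.0256958007812, 321.66986083984375), (170.73728942871094, 11.738320350646973), 74.40642547607422) [0.26434016 0.9644295  0.61109966 0.32976303]
```

View pics/w1.png

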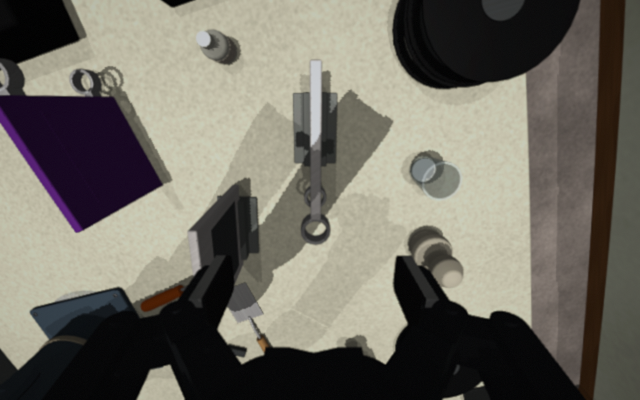

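The wrist view shows the knuckled door straight ahead (column 316, rows 60–240, knuckle at 316,228), parallel to the tool's x axis. Measured angles are 74.4° for the door and 74.6° for the tool. Lining up and going down.

```bash
python3 -m jog '[[[0.02,0.06,0],[0,0,0]],[[0.044,0.122,-0.04],[0,0,0]],[[0.044,0.122,-0.2],[0,0,0]],[[0.044,0.122,-0.32],[0,0,0]],[[0.044,0.122,-0.42],[0,0,0]],[[0.044,0.122,-0.5],[0,0,0]],[[0.044,0.122,-0.57],[0,0,0]],[[0.044,0.122,-0.62],[0,0,0]],[[0.044,0.122,-0.62],[0,0,0]],[[0.044,0.122,-0.62],[0,0,0]]]'
```

```text
time_s: 4.35
eef_pos: [0.6068, 0.317, 0.1784]
eef_rot: [2.499, 1.904, 0.002]
wrist_force: [-0.1, -0.0, 0.7]
finger_gap: 0.996
```

```bash
python3 -m jog '[[[0,0,0],[0,0,0]],[[0,0,0],[0,0,0]],[[0,0,0],[0,0,0]],[[0,0,0],[0,0,0]],[[0,0,0],[0,0,0]],[[0,0,0],[0,0,0]],[[0,0,0],[0,0,0]],[[0,0,0],[0,0,0]],[[0,0,0],[0,0,0]],[[0,0,0],[0,0,0]]]' 1 80
```

```text
time_s: 5.35
eef_pos: [0.6064, 0.3169, 0.1776]
eef_rot: [-2.498, -1.905, 0.0]
wrist_force: [-0.3, -0.3, 0.4]
finger_gap: -0.0
```

The fingers shut to 0, so there's nothing between the pads. I need to look.

Run:
```python
from h import *
M=env.camera_model("wrist")
p,d=env.grab_frame("wrist");q,e=env.grab_frame("scene")
c=np.zeros((400,640+0,3),np.uint8)
cv2.imwrite("pics/w2.png",np.hstack([cv2.resize(p[60:400,150:490],(400,400)),cv2.resize(q[200:360,300:460],(400,400))])[:,:,::-1])
P,px=cloud("wrist",d,M);m=(P[:,2]>.19)&(P[:,2]<.225)&(abs(P[:,0]-.606)<.06)&(abs(P[:,1]-.32)<.12);Q=P[m];print(len(Q),Q.min(0),Q.max(0))
print(cv2.minAreaRect(Q[:,:2].astype(np.float32)*1000))
print(env.sense())
```

```text
4055 [0.58239857 0.2410519  0.20339808] [0.63602714 0.40475204 0.22499887]
((609.1423950195312, 322.71337890625), (167.65426635742188, 26.702594757080078), 80.355224609375)
{'time_s': 5.45, 'joint_positions': array([-0.27127285,  0.63682653, -0.5008549 ,  1.42120433,  0.31616263,
        1.1636913 , -1.08274138]), 'dq': array([-0.00115596,  0.00125566,  0.00029015,  0.00144586, -0.00057633,
        0.0003974 ,  0.00048378]), 'effort': array([-3.18283674e-04, -7.86091018e+01, -7.19848618e+00, -2.76435417e+01,
        1.47980283e-02,  3.02626191e-03, -8.62194497e-06]), 'eef_pos': array([0.60635918, 0.31692207, 0.17758751]), 'eef_rot': array([-2.49833810e+00, -1.90466593e+00,  2.04552667e-05]), 'wrist_force': array([-0.89820719, -0.90242031, -0.89576092]), 'ft_torque': array([ 0.04369154,  0.03491645, -0.02374314]), 'finger_gap': 0.0007554111029749413}
```

View pics/w2.png

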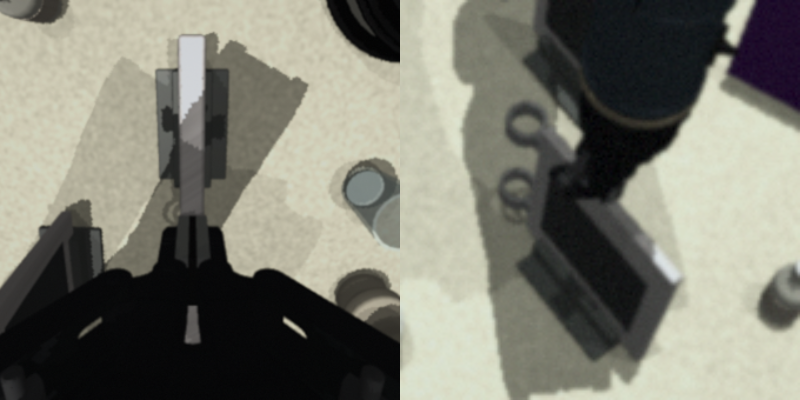

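The picture shows the fingers closed snugly on either side of the panel (left half, around 190,240), which disagrees with the gap reading. A short test lift will settle it through the wrist force.

```bash
python3 -m jog '[[[0,0,0.02],[0,0,0]],[[0,0,0.05],[0,0,0]],[[0,0,0.08],[0,0,0]],[[0,0,0.08],[0,0,0]],[[0,0,0.08],[0,0,0]]]' 1 80
python3 - <<'E'
from h import *
M=env.camera_model("wrist")
p,d=env.grab_frame("wrist");cv2.imwrite("pics/w3.png",p[:,:,::-1])
P,px=cloud("wrist",d,M)
# far end of panel top: within 40..75mm along +dir from centre
u=np.array([.266,.964]);a=(P[:,:2]-[.608,.322])@u;b=(P[:,:2]-[.608,.322])@[-u[1],u[0]]
m=(a>.03)&(a<.075)&(abs(b)<.009)&(P[:,2]>.18);print(m.sum(),np.percentile(P[m,2],[10,50,90]),np.median(b[m]))
s=env.sense();print(s["wrist_force"],s["ft_torque"],s["finger_gap"])
E
```

```text
time_s: 5.95
eef_pos: [0.6065, 0.317, 0.198]
eef_rot: [2.498, 1.905, 0.001]
wrist_force: [-0.5, 0.0, 0.3]
finger_gap: -0.001
1514 [0.20567419 0.20665367 0.2075241 ] -0.0006361857411654559
[-0.58295754  0.54395788  0.06647281] [ 0.03382015 -0.03390765 -0.04623579] 0.002910978605414404
```

The panel did not rise and there was no force, so there is no grip. I'll compare the finger position against the cameras.

Run:
```python
from h import *
def proj(name,X):
    M=env.camera_model(name);T=np.linalg.inv(np.array(M["world_from_camera"]));x=T[:3,:3]@X+T[:3,3];s=x[:2]/x[2];s=s*(1+M["k1"]*(s@s));K=np.array(M["intrinsics"]);return (K[:2,:2]@s+K[:2,2]),x[2]
tcp=env.sense()["eef_pos"]
out=[]
for n,k in (("scene",110),("wrist",200)):
    p,d=env.grab_frame(n);q=np.ascontiguousarray(p[:,:,::-1])
    c,z=proj(n,tcp);c2,z2=proj(n,tcp+[0,0,.0187]);print(n,c,z,c2,z2)
    h=k//2;u,v=int(c[0]),int(c[1]);u0=max(0,min(640-k,u-h));v0=max(0,min(400-k,v-h))
    im=cv2.resize(q[v0:v0+k,u0:u0+k],(400,400),interpolation=cv2.INTER_CUBIC);f=400/k
    for cc,col in ((c,(0,0,255)),(c2,(0,255,0))): cv2.circle(im,(int((cc[0]-u0)*f),int((cc[1]-v0)*f)),4,col,1)
    out.append(im)
    print([(int(v+dv),round(float(d[min(399,int(v+dv)),u]),3)) for dv in range(-40,41,8)])
    P,px=cloud(n,d); g=(np.hypot(P[:,0]-tcp[0],P[:,1]-tcp[1])<.03)&(P[:,2]>.15); print(g.sum(), np.percentile(P[g,2],[0,2,10,50,90]) if g.sum() else 0)
cv2.imwrite("pics/w4.png",np.hstack(out))
```

```text
scene [382.12789758 279.67232986] 0.9728734600032666 [383.24590941 275.78327754] 0.9573832972902666
[(239, 0.767), (247, 0.796), (255, 0.813), (263, 0.855), (271, 0.883), (279, 0.961), (287, 0.973), (295, 0.991), (303, 1.013), (311, 1.043), (319, 1.071)]
2184 [0.15001394 0.16041405 0.19843892 0.63876829 0.64823519]
wrist [311.96659286 230.70198337] 0.19490458654857712 [311.86819135 243.59571582] 0.17722608636856574
[(190, 0.176), (198, 0.177), (206, 0.178), (214, 0.181), (222, 0.184), (230, 0.185), (238, 0.187), (246, 0.152), (254, 0.143), (262, 0.136), (270, 0.129)]
20522 [0.20392953 0.20638622 0.25940876 0.30322179 0.32283256]
```

View pics/w4.png

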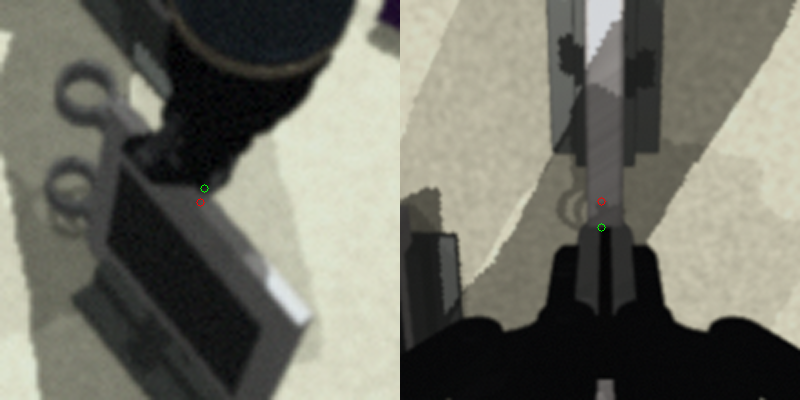

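Run:
```python
from h import *
tcp=env.sense()["eef_pos"];u=np.array([.265,.964]);w=np.array([-.964,.265])
for n in ("wrist","scene","top"):
    p,d=env.grab_frame(n);P,px=cloud(n,d)
    a=(P[:,:2]-tcp[:2])@u;b=(P[:,:2]-tcp[:2])@w
    dark=(p[px[:,1],px[:,0]].max(1)<75)
    m=(abs(a)<.08)&(abs(b)<.07)&(P[:,2]>.21)&(P[:,2]<.33)
    print(n,m.sum())
    for z0 in np.arange(.21,.33,.01):
        k=m&(P[:,2]>=z0)&(P[:,2]<z0+.01)
        if k.sum()>3: print(round(z0,3),k.sum(),"a",np.percentile(a[k],[2,50,98]).round(3),"b",np.percentile(b[k],[2,50,98]).round(3))
```

```text
wrist 37524
0.23 88 a [0.007 0.011 0.011] b [-0.01  -0.001  0.007]
0.24 467 a [0.007 0.008 0.011] b [-0.014 -0.001  0.012]
0.25 601 a [0.007 0.008 0.012] b [-0.014 -0.001  0.012]
0.26 826 a [-0.01   0.009  0.012] b [-0.014 -0.001  0.011]
0.27 1319 a [-0.006  0.012  0.014] b [-0.028 -0.001  0.026]
0.28 5062 a [-0.008  0.011  0.014] b [-0.036  0.001  0.035]
0.29 4467 a [-0.01   0.012  0.017] b [-0.043 -0.004  0.042]
0.3 8363 a [-0.009  0.011  0.018] b [-0.05  -0.001  0.049]
0.31 10689 a [0.004 0.012 0.018] b [-0.058 -0.001  0.056]
0.32 5642 a [0.009 0.014 0.02 ] b [-0.06  -0.001  0.058]
scene 453
0.21 46 a [-0.068  0.037  0.079] b [-0.009 -0.003  0.002]
0.23 5 a [0.007 0.009 0.011] b [-0.01  -0.008 -0.004]
0.24 18 a [0.005 0.011 0.012] b [-0.015 -0.008  0.003]
0.25 20 a [0.006 0.01  0.012] b [-0.016 -0.008  0.008]
0.26 16 a [0.007 0.011 0.012] b [-0.016 -0.005  0.004]
0.27 16 a [0.008 0.012 0.014] b [-0.016 -0.008  0.019]
0.28 61 a [-0.004  0.008  0.014] b [-0.033 -0.019  0.025]
0.29 41 a [-0.005  0.011  0.014] b [-0.042 -0.027  0.002]
0.3 49 a [0.009 0.014 0.018] b [-0.05  -0.018  0.014]
0.31 38 a [0.001 0.012 0.018] b [-0.058 -0.021  0.055]
0.32 143 a [-0.011  0.005  0.017] b [-0.064 -0.057  0.053]
top 0
```

Scene and wrist depth agree that the shut fingertips end at z≈0.235, while the reported TCP is 0.198. The fingers really end about 37 mm above the reported TCP, so they shut in the air just above the panel. Laterally they are right. I'll open, go 53 mm lower and watch the force.

```bash
python3 -m jog '[[[0,0,0],[0,0,0]],[[0,0,0],[0,0,0]],[[0,0,0],[0,0,0]],[[0,0,0],[0,0,0]],[[0,0,0],[0,0,0]],[[0,0,0],[0,0,0]],[[0,0,0],[0,0,0]],[[0,0,0],[0,0,0]]]' -1 80 && python3 -m jog '[[[0,0,-0.04],[0,0,0]],[[0,0,-0.08],[0,0,0]],[[0,0,-0.12],[0,0,0]],[[0,0,-0.15],[0,0,0]],[[0,0,-0.18],[0,0,0]],[[0,0,-0.2],[0,0,0]],[[0,0,-0.21],[0,0,0]],[[0,0,-0.21],[0,0,0]]]' && python3 -m jog '[[[0,0,0],[0,0,0]],[[0,0,0],[0,0,0]],[[0,0,0],[0,0,0]],[[0,0,0],[0,0,0]],[[0,0,0],[0,0,0]],[[0,0,0],[0,0,0]],[[0,0,0],[0,0,0]],[[0,0,0],[0,0,0]]]' 1 80
```

```text
time_s: 7.05
eef_pos: [0.6064, 0.3169, 0.1976]
eef_rot: [2.498, 1.905, 0.0]
wrist_force: [0.6, -0.1, -0.5]
finger_gap: 1.001
time_s: 7.85
eef_pos: [0.6063, 0.3169, 0.1448]
eef_rot: [-2.498, -1.905, 0.001]
wrist_force: [0.5, 0.9, -0.1]
finger_gap: 1.005
time_s: 8.65
eef_pos: [0.6066, 0.3172, 0.1454]
eef_rot: [-2.498, -1.905, -0.001]
wrist_force: [0.6, 1.1, 4.2]
finger_gap: 0.124
```

Gap 0.124 is about 11 mm, so it has a real grip. Lifting straight up.

```bash
python3 -m jog '[[[0,0,0.03],[0,0,0]],[[0,0,0.07],[0,0,0]],[[0,0,0.12],[0,0,0]],[[0,0,0.17],[0,0,0]],[[0,0,0.22],[0,0,0]],[[0,0,0.27],[0,0,0]],[[0,0,0.29],[0,0,0]],[[0,0,0.29],[0,0,0]],[[0,0,0.29],[0,0,0]]]' 1 80
python3 - <<'E'
from h import *
M=env.camera_model("wrist");s=env.sense();tcp=s["eef_pos"]
p,d=env.grab_frame("wrist");P,px=cloud("wrist",d,M)
u=np.array([.265,.964]);w=np.array([-.964,.265]);a=(P[:,:2]-tcp[:2])@u;b=(P[:,:2]-tcp[:2])@w
m=(a>.02)&(a<.11)&(abs(b)<.015)&(P[:,2]>.24)&(P[:,2]<.32);print(m.sum(),np.percentile(a[m],[1,99]),np.percentile(P[m,2],[5,50,95]),"slope z/a, b/a",np.polyfit(a[m],P[m,2],1),np.polyfit(a[m],b[m],1))
print(s["wrist_force"],s["ft_torque"],s["finger_gap"])
q,e=env.grab_frame("scene");cv2.imwrite("pics/s5.png",cv2.resize(q[150:350,250:450],(600,600))[:,:,::-1]);np.savez("s5.npz",p=q,d=e)
for n in("lower_knuckle","lower_pin"):
  for c in ("scene",): print(n,[(np.round(r["position"],4).tolist(),round(r["confidence"],2)) for r in env.place_of(c,n)])
E
```

```text
time_s: 9.55
eef_pos: [0.6062, 0.3167, 0.2172]
eef_rot: [2.498, 1.905, -0.001]
wrist_force: [0.4, -0.5, -4.0]
finger_gap: 0.122
4563 [0.02087137 0.08948352] [0.27699304 0.27835327 0.27942999] slope z/a, b/a [-0.00098666  0.27836331] [ 0.00041298 -0.0010283 ]
[ 0.42226648 -0.48761759 -4.0302081 ] [ 0.04293456 -0.00353857  0.06918304] 0.12195950675923381
lower_knuckle [([0.5767, 0.2164, 0.1112], 0.83), ([0.2795, 0.489, 0.0258], 0.78)]
lower_pin [([0.5622, -0.1713, 0.0433], 0.93)]
```

View pics/s5.png

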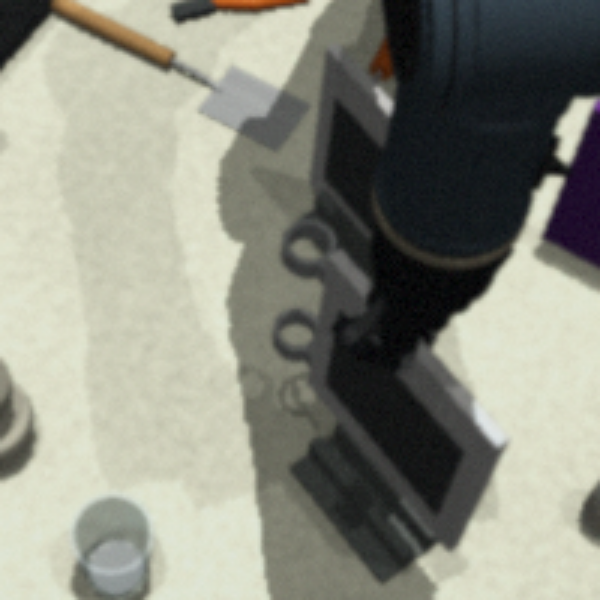

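Lifted 71 mm and level, with the knuckle mouth at z≈0.108. The picture shows the door upright over its stand, with knuckles at crop 308,245 and 298,335. Carrying it to about 80 mm in front of the pins while turning 22.6°.

```bash
python3 -m jog '[[[-0.01,-0.05,0],[0,0,0.01]],[[-0.03,-0.15,0],[0,0,0.02]],[[-0.05,-0.27,0],[0,0,0.035]],[[-0.08,-0.4,0],[0,0,0.05]],[[-0.11,-0.53,0],[0,0,0.07]],[[-0.13,-0.66,0],[0,0,0.085]],[[-0.16,-0.79,0],[0,0,0.1]],[[-0.18,-0.9,0],[0,0,0.115]],[[-0.2,-0.97,0],[0,0,0.126]],[[-0.2,-1,0],[0,0,0.126]]]' 1 80 && python3 -m jog '[[[-0.03,-0.08,0],[0,0,0]],[[-0.05,-0.14,0],[0,0,0]],[[-0.07,-0.19,0],[0,0,0]],[[-0.076,-0.22,0],[0,0,0]],[[-0.076,-0.22,0],[0,0,0]],[[-0.076,-0.22,0],[0,0,0]]]' 1 80
cat > m.py <<'E'
from h import *
from scipy.spatial.transform import Rotation as R
def go(tag):
    s=env.sense();tcp=s["eef_pos"];X=R.from_rotvec(s["eef_rot"]).as_matrix()[:2,0];u=X/np.linalg.norm(X);w=np.array([-u[1],u[0]])
    print("tcp",tcp.round(4),"ang",np.degrees(np.arctan2(u[1],u[0])).round(2),s["wrist_force"].round(1),s["ft_torque"].round(2),s["finger_gap"])
    for n in ("top","scene"):
        p,d=env.grab_frame(n);np.savez(f"{n}_{tag}.npz",p=p,d=d);cv2.imwrite(f"pics/{n}_{tag}.png",p[:,:,::-1])
        for k in ("lower_knuckle","lower_pin"): print(n,k,[(np.round(r["position"],4).tolist(),round(r["confidence"],2)) for r in env.place_of(n,k)][:2])
        P,_=cloud(n,d);top=tcp[2]+.061
        a=(P[:,:2]-tcp[:2])@u;b=(P[:,:2]-tcp[:2])@w
        m=(abs(a)<.1)&(abs(b)<.02)&(abs(P[:,2]-top)<.012)&((a>.03)|(a<-.03))
        if m.sum()>20: print(n,"edge",m.sum(),"a",np.percentile(a[m],[1,99]).round(4),"b fit",np.polyfit(a[m],b[m],1).round(4),"z fit",np.polyfit(a[m],P[m,2],1).round(4))
        kz=top-.02  # upper knuckle top face
        m=(a<-.078)&(a>-.135)&(abs(b)<.03)&(abs(P[:,2]-kz)<.007)
        if m.sum()>15:
            (c,r)=cv2.minEnclosingCircle(P[m,:2].astype(np.float32)); print(n,"knuckle ring",m.sum(),np.array(c).round(4),round(r,4),"mean",P[m].mean(0).round(4))
E
python3 -c "
import m;m.go('a')"
```

```text
time_s: 10.75
eef_pos: [0.5558, 0.0644, 0.2174]
eef_rot: [2.077, 2.356, -0.002]
wrist_force: [0.5, 0.8, -3.3]
finger_gap: 0.123
time_s: 11.35
eef_pos: [0.5376, 0.0126, 0.2177]
eef_rot: [-2.075, -2.359, -0.001]
wrist_force: [-0.2, 0.5, -4.3]
finger_gap: 0.127
tcp [0.5376 0.0126 0.2177] ang 97.34 [-0.2  0.5 -4.3] [ 0.07 -0.02 -0.02] 0.12651550549745996
top lower_knuckle [([0.2832, 0.4931, 0.0317], 0.68)]
top lower_pin []
top edge 153 a [0.0314 0.0893] b fit [-0.0011  0.0009] z fit [0.0116 0.2794]
scene lower_knuckle [([0.5492, -0.0902, 0.1091], 0.93), ([0.2804, 0.4875, 0.0264], 0.68)]
scene lower_pin [([0.5607, -0.1743, 0.0433], 0.76)]
scene edge 296 a [-0.0796  0.0893] b fit [-0.0006 -0.0051] z fit [-0.0078  0.2779]
scene knuckle ring 134 [ 0.5524 -0.0872] 0.0224 mean [ 0.5557 -0.0894  0.2584]
```

Run:
```python
from h import *
from scipy.optimize import least_squares
for n in ("top","scene"):
    for t in ("0","_a"):
        f=np.load(f"{n}{t}.npz");P,_=cloud(n,f["d"]);near=np.hypot(P[:,0]-.561,P[:,1]+.171)<.03
        for lo,hi in ((.2,.214),(.185,.2),(.055,.068),(.068,.084)):
            m=near&(P[:,2]>lo)&(P[:,2]<hi)&(np.hypot(P[:,0]-.561,P[:,1]+.171)<.016)
            if m.sum()>3:
                Q=P[m];zf=.175 if lo>.1 else .045
                # cone fit: radius at height: 12.5 -> 3 over 36mm
                rad=.0125-(Q[:,2]-zf)/.036*.0095
                c=least_squares(lambda c:np.hypot(Q[:,0]-c[0],Q[:,1]-c[1])-rad,[.561,-.171],loss="soft_l1",f_scale=.001).x
                print(n,t,lo,m.sum(),Q.mean(0).round(4),"cone",c.round(4))
```

```text
top 0 0.2 18 [ 0.5591 -0.1709  0.2064] cone [ 0.56   -0.1719]
top 0 0.185 41 [ 0.5584 -0.1695  0.192 ] cone [ 0.5602 -0.1719]
top 0 0.055 19 [ 0.558  -0.1683  0.0624] cone [ 0.56   -0.1715]
top 0 0.068 19 [ 0.559  -0.1711  0.075 ] cone [ 0.5598 -0.1718]
top _a 0.2 21 [ 0.5595 -0.1703  0.2067] cone [ 0.5602 -0.1715]
top _a 0.185 39 [ 0.5581 -0.169   0.1912] cone [ 0.5605 -0.1717]
scene 0 0.2 22 [ 0.5647 -0.1707  0.2053] cone [ 0.564  -0.1725]
scene 0 0.185 48 [ 0.567  -0.1685  0.1911] cone [ 0.5639 -0.1727]
scene 0 0.055 34 [ 0.5677 -0.1681  0.0607] cone [ 0.5649 -0.172 ]
scene 0 0.068 23 [ 0.5653 -0.1698  0.0745] cone [ 0.5645 -0.1728]
scene _a 0.2 22 [ 0.5652 -0.1705  0.2054] cone [ 0.5638 -0.1725]
scene _a 0.185 44 [ 0.5673 -0.1686  0.1921] cone [ 0.564  -0.1724]
scene _a 0.055 31 [ 0.5674 -0.1679  0.0618] cone [ 0.5651 -0.1721]
scene _a 0.068 20 [ 0.5664 -0.1702  0.0752] cone [ 0.5649 -0.1726]
```

View pics/scene_a.png

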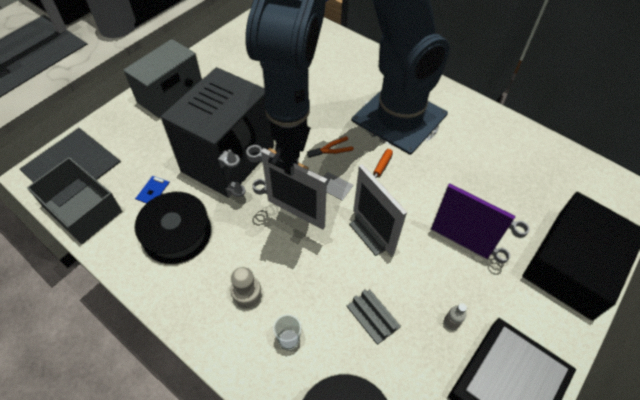

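The scene shows the door upright in the gripper, with knuckles at (255,153) and (260,187), just in front of the pins at (230,158) and (236,190). The plain panel is undisturbed at (380,215). The cameras differ by about 4 mm in x on the pin, so I'll fit the knuckles per camera too and use the relative offset.

```bash
cat > k.py <<'E'
from h import *
from scipy.optimize import least_squares
def knuckles(tag,guess,lift,cams=("top","scene")):
    # lift: height of the lower mouth
    for n in cams:
        f=np.load(f"{n}_{tag}.npz");P,_=cloud(n,f["d"]);r=np.hypot(P[:,0]-guess[0],P[:,1]-guess[1])
        for nm,z in (("lower",lift),("upper",lift+.13)):
            m=(r<.024)&(r>.009)&(P[:,2]>z-.002)&(P[:,2]<z+.024)
            if m.sum()<15: continue
            Q=P[m]; side=Q[:,2]<z+.017
            def res(c):
                q=np.hypot(Q[:,0]-c[0],Q[:,1]-c[1])
                # distance to ring wall: outside 19 / inside 14 surfaces, top face anywhere between
                return np.where(side,np.minimum(abs(q-.019),abs(q-.014)),np.maximum(0,np.maximum(q-.019,.014-q)))
            c=least_squares(res,guess,loss="soft_l1",f_scale=.001,diff_step=1e-4).x
            print(n,nm,m.sum(),c.round(4),"zmax",np.percentile(Q[:,2],95).round(4))
E
python3 -c "
import k;k.knuckles('a',[.5508,-.0904],.108)"
```

```text
scene lower 141 [ 0.5578 -0.0904] zmax 0.1316
scene upper 187 [ 0.5538 -0.0905] zmax 0.2614
```

```bash
python3 -m jog '[[[0.005,-0.04,0],[0,0,0]],[[0.01,-0.09,0],[0,0,0]],[[0.018,-0.15,0],[0,0,0]],[[0.025,-0.21,0],[0,0,0]],[[0.032,-0.26,0],[0,0,0]],[[0.037,-0.3,0],[0,0,0]],[[0.04,-0.327,0],[0,0,0]],[[0.04,-0.327,0],[0,0,0]],[[0.04,-0.327,0],[0,0,0]]]' 1 80; python3 -c "
import m,k;m.go('b');k.knuckles('b',[.5605,-.172],.108)
import cv2,numpy as np
t=cv2.imread('pics/top_b.png');s=cv2.imread('pics/scene_b.png')
cv2.imwrite('pics/b.png',np.hstack([cv2.resize(t[120:200,340:420],(400,400)),cv2.resize(s[130:230,195:295],(400,400))]))"
```

```text
time_s: 12.55
eef_pos: [0.5473, -0.0694, 0.2176]
eef_rot: [-2.074, -2.359, -0.001]
wrist_force: [-0.3, 0.9, -4.6]
finger_gap: 0.123
tcp [ 0.5473 -0.0694  0.2176] ang 97.34 [-0.3  0.9 -4.6] [-0.03  0.03 -0.02] 0.1232294729359534
top lower_knuckle [([0.2835, 0.4892, 0.0305], 0.89)]
top lower_pin []
top edge 157 a [0.0314 0.0901] b fit [0.0068 0.0004] z fit [-0.0023  0.28  ]
scene lower_knuckle [([0.2799, 0.4892, 0.027], 0.94), ([0.5593, -0.1697, 0.1104], 0.66)]
scene lower_pin [([0.5615, -0.1733, 0.044], 0.82)]
scene edge 265 a [-0.0785  0.0898] b fit [ 0.0001 -0.0052] z fit [-0.0124  0.2782]
scene knuckle ring 121 [ 0.5636 -0.1681] 0.0224 mean [ 0.5653 -0.171   0.2589]
scene lower 127 [ 0.5637 -0.173 ] zmax 0.1312
scene upper 163 [ 0.5625 -0.1715] zmax 0.2617
```

View pics/b.png

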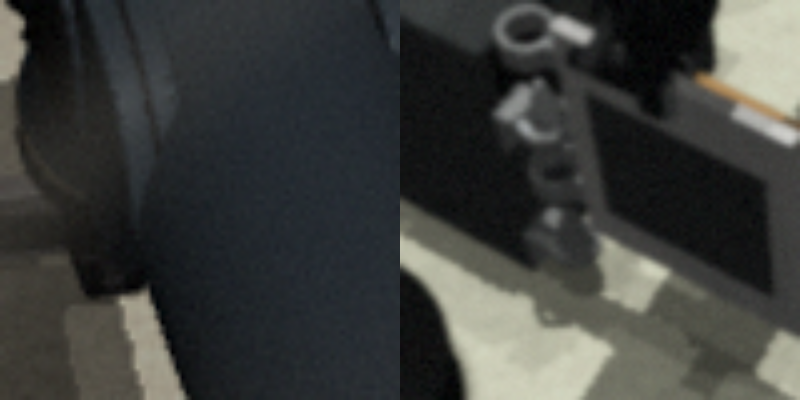

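The picture shows the upper knuckle (crop 525,28) directly above the upper pin and the lower knuckle (555,172) above the lower one. The fits agree to 1–3 mm. I'll nudge 1 mm and lower part-way, watching the force.

```bash
python3 -m jog '[[[0.004,-0.004,-0.03],[0,0,0]],[[0.004,-0.004,-0.07],[0,0,0]],[[0.004,-0.004,-0.11],[0,0,0]],[[0.004,-0.004,-0.14],[0,0,0]],[[0.004,-0.004,-0.165],[0,0,0]],[[0.004,-0.004,-0.18],[0,0,0]],[[0.004,-0.004,-0.18],[0,0,0]],[[0.004,-0.004,-0.18],[0,0,0]]]' 1 80; python3 -c "
from rig import env;s=env.sense();print(s['wrist_force'],s['ft_torque'])"
```

```text
time_s: 13.65
eef_pos: [0.5485, -0.0708, 0.1728]
eef_rot: [2.075, 2.359, 0.0]
wrist_force: [-0.3, -0.2, -4.3]
finger_gap: 0.124
[-0.33075736 -0.15539496 -4.28798388] [ 0.002549    0.00535485 -0.01461329]
```

No contact yet. Going on slowly for the last part.

```bash
python3 -m jog '[[[0,0,-0.01],[0,0,0]],[[0,0,-0.02],[0,0,0]],[[0,0,-0.03],[0,0,0]],[[0,0,-0.04],[0,0,0]],[[0,0,-0.05],[0,0,0]],[[0,0,-0.05],[0,0,0]]]'; python3 -c "
from rig import env;s=env.sense();print(s['wrist_force'],s['ft_torque'])"
```

```text
time_s: 14.25
eef_pos: [0.5481, -0.0709, 0.1597]
eef_rot: [-2.075, -2.358, 0.001]
wrist_force: [0.5, 0.6, -4.2]
finger_gap: 0.125
[ 0.53750118  0.58334568 -4.21441153] [ 0.02348688 -0.01540364 -0.02997941]
```

```bash
python3 -m jog '[[[0,0,-0.006],[0,0,0]],[[0,0,-0.01],[0,0,0]],[[0,0,-0.012],[0,0,0]],[[0,0,-0.012],[0,0,0]]]' && python3 -m jog '[[[0,0,-0.004],[0,0,0]],[[0,0,-0.006],[0,0,0]],[[0,0,-0.006],[0,0,0]]]'&& python3 -m jog '[[[0,0,-0.003],[0,0,0]],[[0,0,-0.004],[0,0,0]],[[0,0,-0.004],[0,0,0]]]'
```

```text
time_s: 14.65
eef_pos: [0.5483, -0.0706, 0.1571]
eef_rot: [-2.075, -2.359, -0.0]
wrist_force: [-0.9, 1.9, -3.1]
finger_gap: 0.125
time_s: 14.95
eef_pos: [0.5483, -0.0705, 0.1555]
eef_rot: [-2.075, -2.359, -0.0]
wrist_force: [-1.3, 3.0, -2.8]
finger_gap: 0.123
time_s: 15.25
eef_pos: [0.5483, -0.0705, 0.1546]
eef_rot: [-2.075, -2.359, -0.0]
wrist_force: [-1.2, 3.7, -1.7]
finger_gap: 0.126
```

The outside force pushes +y, so the knuckle is slightly too far toward the cabinet. Easing +1.2 mm in y and −0.4 mm in x, then on down.

```bash
python3 -m jog '[[[-0.001,0.003,0],[0,0,0]],[[-0.002,0.005,0],[0,0,0]],[[-0.002,0.005,0],[0,0,0]]]' && python3 -m jog '[[[0,0,-0.003],[0,0,0]],[[0,0,-0.005],[0,0,0]],[[0,0,-0.005],[0,0,0]]]'&& python3 -m jog '[[[0,0,-0.003],[0,0,0]],[[0,0,-0.004],[0,0,0]],[[0,0,-0.004],[0,0,0]]]'
```

```text
time_s: 15.55
eef_pos: [0.548, -0.0702, 0.1545]
eef_rot: [2.075, 2.358, -0.0]
wrist_force: [-1.0, -0.7, -4.2]
finger_gap: 0.124
time_s: 15.85
eef_pos: [0.5478, -0.0697, 0.1532]
eef_rot: [-2.075, -2.359, 0.0]
wrist_force: [0.1, -0.1, -3.8]
finger_gap: 0.122
time_s: 16.15
eef_pos: [0.5479, -0.0697, 0.1523]
eef_rot: [2.075, 2.359, -0.0]
wrist_force: [-0.4, -0.1, -2.9]
finger_gap: 0.126
```

```bash
python3 -m jog '[[[0,0,-0.003],[0,0,0]],[[0,0,-0.004],[0,0,0]],[[0,0,-0.004],[0,0,0]]]'&& python3 -m jog '[[[0,0,-0.003],[0,0,0]],[[0,0,-0.004],[0,0,0]],[[0,0,-0.004],[0,0,0]]]'; python3 -c "
from rig import env;s=env.sense();print(s['wrist_force'],s['ft_torque'])"
```

```text
time_s: 16.45
eef_pos: [0.5481, -0.0695, 0.1518]
eef_rot: [2.075, 2.358, 0.001]
wrist_force: [-2.2, 0.4, 4.4]
finger_gap: 0.128
time_s: 16.75
eef_pos: [0.5485, -0.0692, 0.1515]
eef_rot: [2.074, 2.358, 0.002]
wrist_force: [-3.2, 2.3, 12.6]
finger_gap: 0.12
[-3.19288765  2.32220396 12.62368667] [-0.07408426  0.89411851 -0.24866952]
```

Force rises stiffly at TCP z 0.1515, which fits a firm seat at the expected height. I'll ease the pressure and check the seating before letting go.

```bash
python3 -m jog '[[[0,0,0.003],[0,0,0]],[[0,0,0.005],[0,0,0]],[[0,0,0.005],[0,0,0]]]'; python3 -c "
import m,k;m.go('c');k.knuckles('c',[.5615,-.172],.045)
import cv2,numpy as np
s=cv2.imread('pics/scene_c.png')
cv2.imwrite('pics/c.png',cv2.resize(s[130:230,195:335],(784,560),interpolation=cv2.INTER_CUBIC))"
```

```text
time_s: 17.05
eef_pos: [0.5481, -0.0694, 0.1518]
eef_rot: [2.075, 2.359, 0.001]
wrist_force: [-1.4, 0.6, 4.5]
finger_gap: 0.125
tcp [ 0.5481 -0.0694  0.1518] ang 97.33 [-1.4  0.6  4.5] [-0.06  0.25 -0.05] 0.12480451563212344
top lower_knuckle [([0.2794, 0.4909, 0.0307], 0.97)]
top lower_pin []
top edge 133 a [0.0311 0.0893] b fit [0.0037 0.0005] z fit [0.0032 0.2133]
scene lower_knuckle [([0.5601, -0.1734, 0.0463], 0.89)]
scene lower_pin [([0.5594, -0.1725, 0.0437], 0.72)]
scene edge 248 a [-0.0901  0.0893] b fit [-0.0008 -0.0053] z fit [-0.0111  0.212 ]
scene knuckle ring 140 [ 0.5723 -0.1738] 0.0276 mean [ 0.5676 -0.1711  0.1938]
scene lower 131 [ 0.5634 -0.1732] zmax 0.0677
scene upper 167 [ 0.5638 -0.1733] zmax 0.1978
```

View pics/c.png

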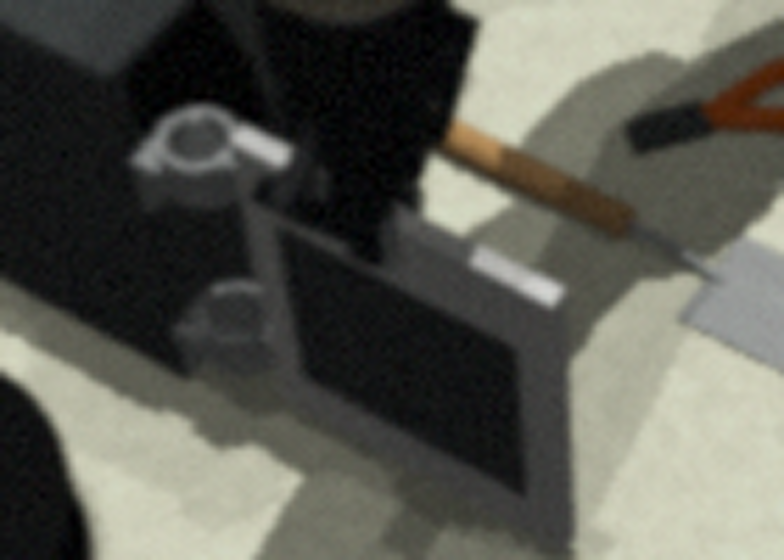

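Both knuckles (crop 195,135 and 235,310) rest on their brackets with the pins inside. The mouth reads z≈0.045, and door and pin agree within 1 mm. Releasing, then rising straight up.

```bash
python3 -m jog '[[[0,0,0],[0,0,0]],[[0,0,0],[0,0,0]],[[0,0,0],[0,0,0]],[[0,0,0],[0,0,0]],[[0,0,0],[0,0,0]],[[0,0,0],[0,0,0]],[[0,0,0],[0,0,0]],[[0,0,0],[0,0,0]]]' -1 && python3 -m jog '[[[0,0,0.04],[0,0,0]],[[0,0,0.1],[0,0,0]],[[0,0,0.2],[0,0,0]],[[0,0,0.32],[0,0,0]],[[0,0,0.45],[0,0,0]],[[0,0,0.6],[0,0,0]],[[0,0.15,0.7],[0,0,0]],[[0,0.35,0.75],[0,0,0]],[[0,0.5,0.75],[0,0,0]],[[0,0.5,0.75],[0,0,0]]]'
python3 - <<'E'
from h import *
from k import knuckles
for n in ("scene","top"):
    p,d=env.grab_frame(n);np.savez(f"{n}_d.npz",p=p,d=d);cv2.imwrite(f"pics/{n}_d.png",p[:,:,::-1])
    for q in("door","lower_knuckle","lower_pin","plain_panel"): print(n,q,[(np.round(r["position"],4).tolist(),round(r["confidence"],2)) for r in env.place_of(n,q)][:2])
knuckles('d',[.5615,-.172],.045)
P,_=cloud("scene",np.load("scene_d.npz")["d"]);m=(abs(P[:,0]-.415)<.045)&(abs(P[:,1]-.185)<.1)&(P[:,2]>.2)&(P[:,2]<.218);print(cv2.minAreaRect(P[m,:2].astype(np.float32)*1000))
s=env.sense();print(s["eef_pos"],s["wrist_force"],s["finger_gap"])
E
```

```text
time_s: 18.15
eef_pos: [0.5478, -0.0696, 0.1516]
eef_rot: [-2.075, -2.359, 0.0]
wrist_force: [-0.8, 0.1, 1.1]
finger_gap: 1.0
time_s: 19.15
eef_pos: [0.547, 0.0625, 0.341]
eef_rot: [-2.064, -2.368, -0.006]
wrist_force: [-0.1, 0.3, 0.8]
finger_gap: 0.997
scene door [([0.2921, 0.3859, -0.0024], 0.94), ([0.5424, -0.0625, 0.0128], 0.71)]
scene lower_knuckle [([0.5559, -0.1741, 0.0443], 0.85), ([0.2796, 0.4907, 0.0279], 0.77)]
scene lower_pin []
scene plain_panel [([0.4141, 0.1877, 0.0066], 0.82)]
top door [([0.2931, 0.3847, 0.0035], 0.85)]
top lower_knuckle [([0.282, 0.4954, 0.0302], 0.83), ([0.5604, -0.1797, 0.0427], 0.75)]
top lower_pin [([0.5578, -0.1723, 0.0449], 0.8)]
top plain_panel []
top lower 37 [ 0.5629 -0.1744] zmax 0.0676
top upper 170 [ 0.561  -0.1717] zmax 0.1983
scene lower 137 [ 0.5641 -0.1728] zmax 0.0674
scene upper 160 [ 0.5636 -0.1707] zmax 0.1974
((418.6224365234375, 184.42787170410156), (172.08792114257812, 15.479308128356934), 72.84027099609375)
[0.54788397 0.05465047 0.33899935] [ 0.54930331  0.16687185 -0.52415066] 1.0025170411740572
```

View pics/scene_d.png

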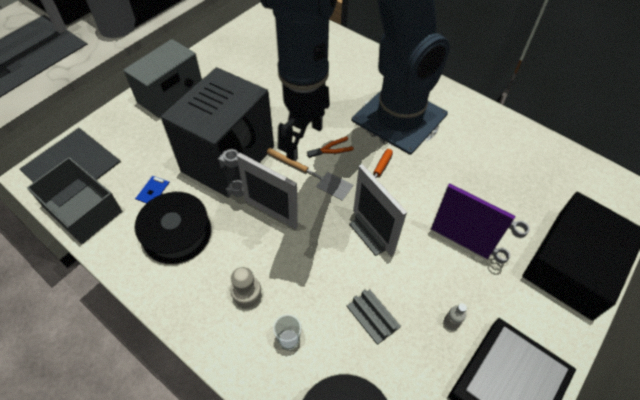

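The door hangs on both pins (230,158 and 236,188), upright. The plain panel still stands in its stand at (380,215), and the gripper is open and clear. Handing in.

```bash
python3 -m jog '[[[0,0,0],[0,0,0]],[[0,0,0],[0,0,0]],[[0,0,0],[0,0,0]]]' && python3 -c "
from rig import env
print(env.sign_off())"
```

```text
time_s: 19.95
eef_pos: [0.5479, 0.0554, 0.3391]
eef_rot: [-2.075, -2.359, 0.0]
wrist_force: [-0.5, -1.1, -0.0]
finger_gap: 1.0
the job is handed in; nothing more can be done
None
```

The door is back on the cabinet, let go, with both knuckles on their pins, and I handed the job in at about 20 s. I lifted the door with the two knuckles straight out of its stand, kept it upright, turned it about 22° and lowered it onto both pins. It hangs open at about a right angle.

**What went wrong on the way:**
- **First grasp missed:** the fingers closed in the air above the panel. The cameras showed that the fingertips really end about 37 mm above the reported TCP. I went 53 mm lower and the second grasp held.
- **Slight rub while lowering:** the knuckle touched the pin with about 4 N of side force. A 1.2 mm correction cleared it. The highest reading at the seat was about 13 N.

**Last checks:**
- **Seating:** after release, the network put the lower knuckle's mouth at z 0.043–0.044 m, against the pin foot at 0.045 m. The tops of the knuckles read about 2–3 mm higher than the stated sizes give, as they also did before lowering.
- **Disagreements:** the scene and top cameras differed by about 4 mm in x on the pin. One network reading of the lower knuckle was 7 mm off in y. The depth fits put both knuckles within 3 mm of the pin.
- **Plain panel:** it is still standing in its own stand. Its depth fit moved about 3 mm between cameras, which is within their error.
- **Gripper:** open, clear of everything and with no load.

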